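# Seat the long pattern plate in the swivel-head tracing stand

## Task

Turn the swivelling jaw head of the tracing stand until its slot is in line with the grooves of the two end posts. Then take the longest of the three pattern plates out of the wooden block and slide it, upright and grip uppermost, down through the head and both grooves until it is fully home, and only then let go of it. Leave the two shorter plates standing in the block.

Things in the scene. Friction and masses are not known exactly. Their poses are not given: they have to be found in the camera images.
- stand: Tracing stand, fixed: dark steel base 176 (x) x 112 (y) x 18 mm, a grey grooved post at each end in x, a turning aluminium head between. Posts: 58 to 85 mm from the centre along x, 46 mm wide, tops 92 mm above the bench. Their grooves face the head, are 10.5 mm wide up to 76 mm above the bench and flare to 22 mm at the top. Origin: centre of the underside.
- stand_seat (a point): Centre of the floor of the stand's slot, 24 mm above the bench, on the head's turning axis. x runs along the slot from post to post, y across, z up. The slot is 150 mm long between the grooves' end walls. A plate fully home rests on this floor: lower edge at this height, its length along x, centred. Either way round is right.
- head (a joint): Angle of the stand's jaw head in rad, counter-clockwise positive from above. 0: its slot is in line with the posts' grooves. Range -1.45 to 1.45; turns stiffly (about 0.06 N m) and stays where it is left. It starts well away from 0.
- head_grip (a point): Jaw head: two aluminium cheeks on a turntable, together a block 80 mm long (x, along its slot), 46 mm wide (y), 24 to 84 mm above the bench. Slot between them 11 mm wide, flaring to 23 mm at the top, open at both ends, floor at 24 mm. This point: on the turning axis, 66 mm above the bench, where both cheeks can be pinched from outside along y. Its axes turn with the head.
- plate_mid (a point): The longest pattern plate: loose, aluminium, 140 mm long (x), 8 mm thick (y), 126 mm high (z), about 0.3 kg; 88 mm long above a height of 94 mm. A wooden grip 70 long, 14 thick, 24 mm high lies along its top edge at mid-length. This point: its middle, 63 mm above its lower edge; the grip's middle is 51 mm above it. It stands upright in a groove of the block.
- plate_b_mid (a point): Shorter pattern plate with stepped shoulders at both ends: 96 mm long (x), 8 mm thick (y), 126 mm high, with the same wooden grip. Its middle, 63 mm above its lower edge. It stands in the block and is to stay there.
- plate_c_mid (a point): Shorter pattern plate with a step at one end only: 96 mm long (x), 8 mm thick (y), 126 mm high, with the same wooden grip. Its middle, 63 mm above its lower edge. It stands in the block and is to stay there.
- block: Wooden storage block, fixed to the bench: 110 mm (x) x 197 mm (y) x 50 mm high. Three sawn grooves run along x, open at both ends, 9.6 mm wide, 62 mm apart along y (the middle one at the centre), floors 8 mm above the bench. A plate stands in each, which plate in which groove varies. Origin: centre of its underside.
There are look-alikes about, which are no part of the job. Leave any yellow look-alike of the stand alone.

How it is judged:
On the way, in this order (a step that is already met when the one before it is completed fails the run):
1. the head is turned until its slot is in line with the posts' grooves (within 0.08 rad), with the long plate still in the block (value of joint head between -0.08 and 0.08 rad and distance of plate_mid from where it was at the start of the episode below 0.02 m), for 0.2 s.
2. the long plate is fully home in the stand while the fingers still hold it (x of plate_mid in the frame of stand_seat between -0.008 and 0.008 m and y of plate_mid in the frame of stand_seat between -0.004 and 0.004 m and z of plate_mid in the frame of stand_seat between 0.058 and 0.067 m and angle between the x axis of plate_mid and the x axis of stand_seat, either way round below 0.06 rad and angle between plate_mid's own z axis and vertical below 0.06 rad and value of joint head between -0.08 and 0.08 rad and contact force between the fingers and plate above 0.5 N), for 0.1 s.
At the end, for the whole second after the job is handed in: The long plate is released, at rest, upright and in line with the slot (0.06 rad), its lower edge within 4 mm of the slot floor, its middle within 8 mm of the slot centre lengthwise and 4 mm across; head within 0.08 rad of the grooves; shorter plates within 30 mm of their starts (x of plate_mid in the frame of stand_seat between -0.008 and 0.008 m and y of plate_mid in the frame of stand_seat between -0.004 and 0.004 m and z of plate_mid in the frame of stand_seat between 0.058 and 0.067 m and angle between the x axis of plate_mid and the x axis of stand_seat, either way round below 0.06 rad and angle between plate_mid's own z axis and vertical below 0.06 rad and value of joint head between -0.08 and 0.08 rad and linear speed of plate below 0.02 m/s and not (distance of plate_b_mid from where it was at the start of the episode above 0.03 m) and not (distance of plate_c_mid from where it was at the start of the episode above 0.03 m)); the robot touches nothing.
It fails at once if a shorter plate is moved by more than 30 mm (distance of any of plate_b_mid, plate_c_mid from where it was at the start of the episode above 0.03 m).
It also fails if it takes over 64 s, if anything falls off the work surface, if the arm or the gripper's body presses on something with over 40 N, if the wrist force passes 120 N, or if a joint passes its speed limit or range.

## Robot

A 7-joint arm with a two-finger parallel gripper is mounted at the origin on the work surface. World frame = base frame: x ahead of the robot, y to its left, z up, the work surface at z = 0. Lengths are in m, angles in rad, forces in N, time in s.
With the tool pointing down it reaches from about 0.4 to 0.925 m from the base axis. Payload 5.6 kg.
Tool frame: the origin (TCP) lies midway between the tips of the shut fingers; the grasp point (between the pads) lies 19 mm behind it (robot.grip_depth is the distance from the TCP to the grasp point, in m); z points along the fingers, y is the line along which they close (so a half turn about z gives the same grasp; the last joint's range is limited). The gripper opens to 85 mm and grips with 20 to 120 N. Pads are 22 mm wide; open, the fingers measure 114 mm over their backs; the gripper's body (76 mm by 85 mm) begins 54 mm behind the grasp point. The pads swing forward as they close: fully open they stand 13 mm farther back than shut.
Start: joints at [-0.043, 0.468, -0.012, 1.603, 0.006, 1.071, -0.056], TCP at [0.65, -0, 0.231] pointing down, gripper open.
Joint ranges: [-2.53, 2.53], [-0.31, 2.02], [-1.57, 1.55], [0.28, 2.44], [-1.29, 4.43], [0.15, 1.84], [-2.92, 2.92]. Speed limits (rad/s): [2.57, 2.57, 3.14, 3.14, 3.14, 3.14, 3.14].

## Interface

Orientations are given as a rotation vector (axis times angle).
In Python, from cell import robot, camera, camera_info, models gives the robot as it stands.
- The arm moves only by the shell command python3 -m inch 'ROWS' [FORCE]. ROWS is JSON, a list of rows, each a list of 3 entries, a list of its own where there are three numbers: the opening in per cent of the stroke, from 0 (shut) to 100 (fully open), then the shift along the tool's x, y, z in units of 30 mm (1.0 is 30 mm), then the turn, a rotation vector about the tool's x, y, z in units of 6 degrees (1.0 is 6 degrees). In form: [[gripper, [tx, ty, tz], [rx, ry, rz]], ...]. A call has exactly 10 rows; each row is the pose to reach, as a shift and turn from the pose commanded when the call began, along the tool's axes at that moment; what a row does not reach only later rows make up. A row lasts 1/8 s, in which the tool goes at most 62.5 mm and 10.7 degrees, less where a joint would pass 70% of its speed; a pose out of reach is approached as far as the arm can. A call with a gripper value outside its range is refused whole. The fingers move at their own pace and stop on an object; FORCE is the grip in N (left out, the last holds). Time passes only in rows, so rows that repeat a pose let the fingers close, or fill a call up. It gives the time, the measured TCP pose, the force, the opening and the grip force at its end, in the units of the state.
- robot.get_state(): the state, without advancing time (a new reading comes with each control period).
- camera(name): name is "scene" or "side" or "wrist"; returns the picture (400x640x3 uint8, red, green, blue); there is no depth.
- camera_info(name): a dict with "K" (3x3 intrinsics, pixels), "dist_coeffs" ([k1, k2, p1, p2, k3] as OpenCV has them; the pictures are not rectified), "pose" (4x4, takes a point from camera to world coordinates). Camera axes: x right, y down, z forward; pixel columns grow to the right and rows downward; lengths in m; the calibration is good to about 2 mm. A picture is of the moment at which its call begins: read the wrist's pose just before it. camera_info takes no time and is no camera call; for the wrist camera it gives the pose at the moment of the call.
- robot.job_done(): hands the job in; it is judged then, once.
Trained networks look in the newest picture that a camera, given by its name, has taken for a name from the list of things; names that differ only in an ending like _2 or _b are one class to them, and where a whole thing is asked for, a point or a joint stands for the part that bears it (a point fixed in the world has none). Each returns a list of dicts, best first, with "p" (0 to 1); they miss things now and then, are a little off and sometimes report something else, mostly with a low value. They report only what shows in the picture. A call takes as long as a camera call. They do not tell look-alikes from the thing itself.
- models.boxes_of(camera, label): "position" ([column, row] in pixels, amid what is visible of it).
- models.pinpoint(camera, label): "position" ([column, row] in pixels: a listed point, or the origin of a listed thing).
The state is a dict: "time": time; "joint_pos": joint angles; "qvel": joint speeds; "effort": joint torques, N m; "tcp_pos": TCP position; "orientation": TCP orientation; "ft_force": force on the tool from outside, world axes, zero at the start; "torque": the same for the moment, N m; "grip_width": opening from 0.0 (shut) to 1.0 (fully open); "grasp_force": force on a finger pad.
Only numpy, scipy, OpenCV 4.12 (cv2) and the standard library are available. Lean on these libraries where they do the work, as an engineer would, in place of code of your own. Each camera call takes 0.05 s, during which the arm holds its last target. There are 200 camera calls.

## Working session

There is one attempt and no reset: what is moved stays moved. The work goes in short steps, Python scripts to look and compute and a shell command to move; the robot and the scene stay as the last step left them, time stands still between calls to the robot, and variables do not carry over. Pictures are saved under pics/ and viewed, at most 10 in all, crops included, and the job is handed in when it is done.

```bash
mkdir -p pics; ls; cat > h.py <<'E'
import numpy as np,cv2
from cell import robot,camera,camera_info,models
def proj(ci,P):
    T=np.linalg.inv(ci["pose"]);r,_=cv2.Rodrigues(T[:3,:3])
    return cv2.projectPoints(np.array(P,float).reshape(-1,3),r,T[:3,3],np.array(ci["K"]),np.array(ci["dist_coeffs"],float))[0].reshape(-1,2)
def onz(ci,px,z):
    u=cv2.undistortPoints(np.array(px,float).reshape(-1,1,2),np.array(ci["K"]),np.array(ci["dist_coeffs"],float)).reshape(-1,2)
    d=np.c_[u,np.ones(len(u))]@np.array(ci["pose"])[:3,:3].T; o=np.array(ci["pose"])[:3,3]
    return o+d*((z-o[2])/d[:,2])[:,None]
def save(n,img): cv2.imwrite("pics/"+n,img[:,:,::-1])
E
python3 - <<'E'
from h import *
Z=dict(stand=0,head_grip=.066,plate_mid=.071,block=0,stand_seat=.024)
ims=[]
for c in ("scene","side"):
    im=camera(c);ims.append(im);ci=camera_info(c);print(c,np.round(ci["pose"][:3,3],3))
    for l,z in Z.items():
        for d in models.pinpoint(c,l)[:4]: print(c,l,round(d["p"],2),np.round(d["position"]),np.round(onz(ci,d["position"],z)[0],3))
save("a.png",ims[0]);save("b.png",ims[1])
print(robot.get_state())
E
```

```text
pics
scene [ 1.251 -0.435  0.957]
scene stand 0.72 [312. 240.] [ 0.539 -0.183  0.   ]
scene stand 0.66 [180. 222.] [ 0.326 -0.56   0.   ]
scene stand 0.33 [316. 225.] [ 0.485 -0.151  0.   ]
scene head_grip 0.84 [176. 204.] [ 0.309 -0.556  0.066]
scene head_grip 0.73 [314. 225.] [ 0.535 -0.176  0.066]
scene plate_mid 0.58 [412. 193.] [0.515 0.167 0.071]
scene plate_mid 0.28 [318. 235.] [ 0.577 -0.181  0.071]
scene block 0.63 [410. 210.] [0.527 0.171 0.   ]
scene stand_seat 0.97 [317. 233.] [ 0.535 -0.166  0.024]
scene stand_seat 0.6 [181. 212.] [ 0.304 -0.551  0.024]
side [ 0.388 -1.03   1.073]
side stand 0.77 [363. 222.] [ 0.539 -0.168  0.   ]
side stand 0.63 [278. 360.] [ 0.306 -0.551  0.   ]
side head_grip 0.96 [279. 350.] [ 0.313 -0.556  0.066]
side head_grip 0.87 [364. 207.] [ 0.537 -0.168  0.066]
side plate_mid 0.79 [345. 121.] [0.515 0.176 0.071]
side block 0.77 [344. 139.] [0.515 0.174 0.   ]
side stand_seat 0.83 [280. 358.] [ 0.313 -0.557  0.024]
side stand_seat 0.68 [364. 217.] [ 0.538 -0.169  0.024]
{'time': 0.6, 'joint_pos': array([-0.04297644,  0.46747974, -0.01158325,  1.60271445,  0.00601061,
        1.0713571 , -0.05629693]), 'qvel': array([-0.00122331, -0.0007643 ,  0.00013708, -0.00088597, -0.0008469 ,
       -0.00037152,  0.001412  ]), 'effort': array([-8.05022210e-04, -5.31934798e+01,  2.11569417e-02, -2.51517266e+01,
        1.14930971e-02,  1.39339918e-03, -6.49269609e-06]), 'tcp_pos': array([ 6.50014192e-01, -7.09380382e-05,  2.31297522e-01]), 'orientation': array([2.22148867e+00, 2.22126288e+00, 2.92598260e-05]), 'ft_force': array([ 0.49840411,  0.643819  , -0.70735567]), 'torque': array([-0.00792414,  0.02435921,  0.03791605]), 'grasp_force': 0.0, 'grip_width': 0.9926105016384562}
```

```bash
python3 - <<'E'
import cv2
a=cv2.imread("pics/a.png");b=cv2.imread("pics/b.png")
cv2.imwrite("pics/a2.png",cv2.resize(a[130:330,230:500],None,fx=2.9,fy=2.9,interpolation=2))
cv2.imwrite("pics/b2.png",cv2.resize(b[60:270,260:530],None,fx=2.8,fy=2.8,interpolation=2))
E
```

```text
(no output)
```

View pics/a2.png

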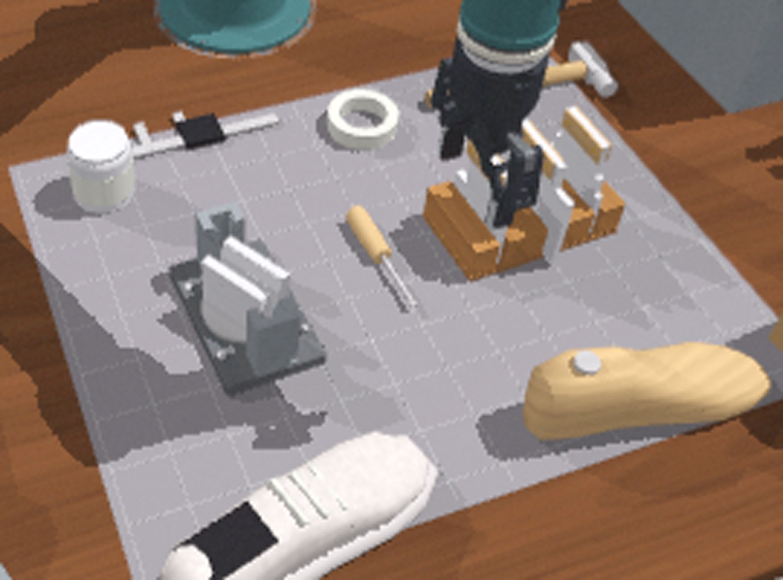

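View pics/b2.png

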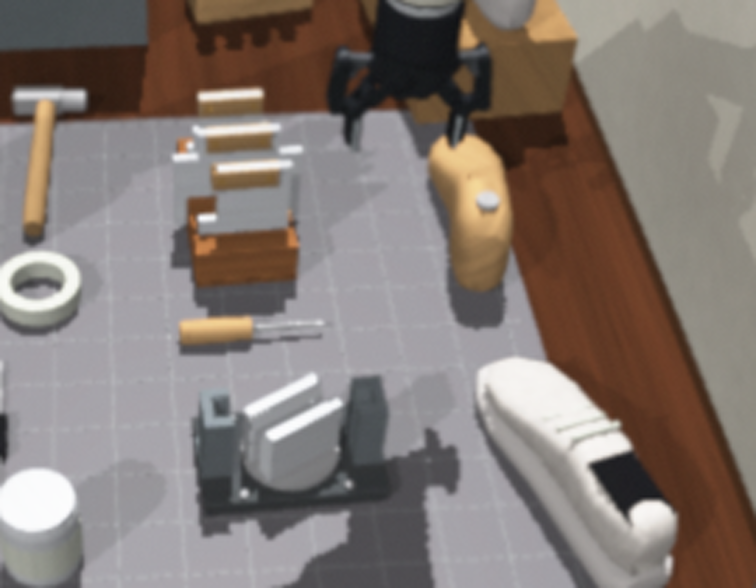

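The middle plate is the longest: at crop b2 (240,135) its shoulders overhang the block at both ends. The stand is at crop b2 (290,440), about (0.538, -0.168), with the head turned roughly +30°. Next I'll go above it and look with the wrist camera.

```bash
python3 -m inch '[[100,[-1,-0.7,-1],[0,0,1.5]],[100,[-2,-1.4,-2],[0,0,3]],[100,[-3,-2.1,-2.5],[0,0,4.5]],[100,[-4,-2.8,-2.5],[0,0,6]],[100,[-5,-3.4,-2.5],[0,0,7.5]],[100,[-5.6,-3.7,-2.5],[0,0,9]],[100,[-5.6,-3.7,-2.5],[0,0,10]],[100,[-5.6,-3.7,-2.5],[0,0,10]],[100,[-5.6,-3.7,-2.5],[0,0,10]],[100,[-5.6,-3.7,-2.5],[0,0,10]]]' 40
python3 - <<'E'
from h import *
for c in ("wrist","scene","side"):
    ci=camera_info(c);im=camera(c);save("w1%s.png"%c,im)
    print(c,np.round(ci["pose"],3).tolist() if c=="wrist" else "")
    for l,z in dict(stand=0,head_grip=.066,stand_seat=.024,plate_mid=.071,plate_b_mid=.071,block=0).items():
        for d in models.pinpoint(c,l)[:3]: print(c,l,round(d["p"],2),np.round(d["position"]),np.round(onz(ci,d["position"],z)[0],4))
E
```

```text
time: 1.85
tcp_pos: [0.5391, -0.1677, 0.3063]
orientation: [-3.034, -0.816, -0.0]
ft_force: [0.7, -0.4, 0.4]
grip_width: 1.0
grasp_force: 0.0
wrist [[0.501, -0.818, -0.28, 0.612], [-0.865, -0.474, -0.163, -0.126], [0.0, 0.324, -0.946, 0.449], [0.0, 0.0, 0.0, 1.0]]
wrist stand 0.93 [329. 164.] [ 0.5404 -0.1755  0.    ]
wrist head_grip 0.94 [332. 175.] [ 0.5396 -0.1788  0.066 ]
wrist stand_seat 0.63 [328. 169.] [ 0.537  -0.1747  0.024 ]
wrist plate_mid 0.59 [68. 55.] [0.5092 0.1741 0.071 ]
wrist plate_b_mid 0.88 [22. 27.] [0.5119 0.2333 0.071 ]
wrist plate_b_mid 0.66 [69. 51.] [0.5138 0.1742 0.071 ]
wrist plate_b_mid 0.27 [123.  77.] [0.5184 0.1075 0.071 ]
scene 
scene stand 0.91 [314. 237.] [ 0.5269 -0.1728 -0.    ]
scene stand 0.75 [183. 218.] [ 0.3114 -0.5504  0.    ]
scene head_grip 0.81 [177. 206.] [ 0.3194 -0.5554  0.066 ]
scene stand_seat 0.68 [316. 235.] [ 0.5418 -0.172   0.024 ]
scene plate_mid 0.7 [413. 190.] [0.5038 0.1782 0.071 ]
scene plate_b_mid 0.84 [431. 189.] [0.5195 0.2399 0.071 ]
scene block 0.69 [407. 207.] [0.51   0.1687 0.    ]
side 
side stand 0.96 [367. 226.] [ 0.548  -0.1787  0.    ]
side stand 0.93 [281. 358.] [ 0.3132 -0.5475  0.    ]
side stand 0.16 [347. 136.] [0.526  0.1894 0.    ]
side head_grip 0.85 [275. 346.] [ 0.3065 -0.5486  0.066 ]
side head_grip 0.65 [363. 208.] [ 0.5343 -0.1734  0.066 ]
side stand_seat 0.86 [364. 218.] [ 0.5404 -0.171   0.024 ]
side stand_seat 0.71 [280. 359.] [ 0.3134 -0.5603  0.024 ]
side plate_mid 0.76 [344. 122.] [0.5137 0.1735 0.071 ]
side plate_b_mid 0.76 [340. 109.] [0.506  0.2364 0.071 ]
side block 0.91 [342. 138.] [0.5077 0.1799 0.    ]
```

View pics/w1wrist.png

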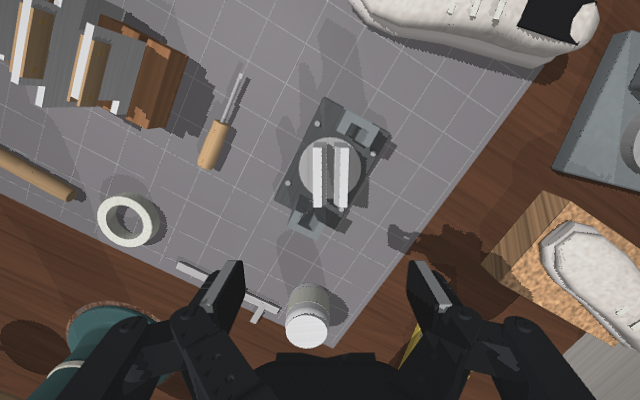

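```bash
python3 - <<'E'
import cv2
a=cv2.imread("pics/w1wrist.png")
cv2.imwrite("pics/w1c.png",cv2.resize(a[90:245,260:405],None,fx=3.8,fy=3.8,interpolation=2))
E
```

```text
(no output)
```

View pics/w1c.png

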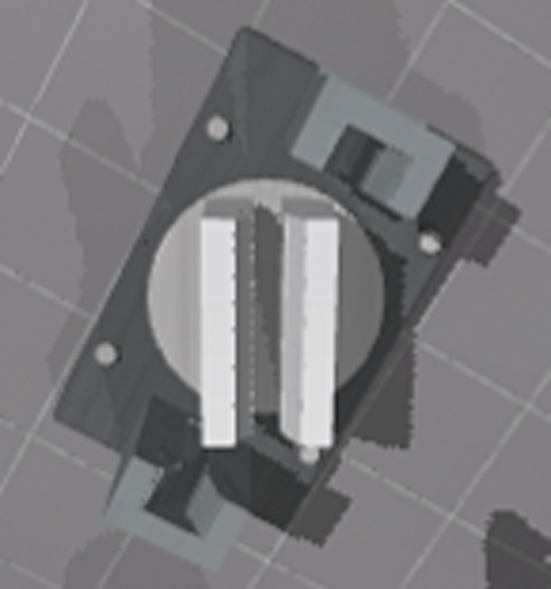

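```bash
cat > w1.py <<'E'
from h import *
E
python3 - <<'E'
from h import *
ci=camera_info("wrist")
f=lambda L,z: onz(ci,np.array(L)/3.8+[260,90],z)[:,:2]
H=f([(201,217),(203,447),(236,220),(237,446),(303,218),(302,441),(338,220),(332,447)],.084)
P=f([(325,75),(455,140),(418,218),(292,155),(105,512),(220,570)],.092)
print(H.round(4).tolist());print(P.round(4).tolist())
a=lambda v:np.degrees(np.arctan2(v[1],v[0]))
print("head",H.mean(0),[a(H[i]-H[i+1]) for i in (0,2,4,6)])
up=(P[0]+P[1])/2;lo=(P[4]+P[5])/2
print("stand",(up+lo)/2,np.linalg.norm(up-lo),a(up-lo),a(P[0]-P[1])-90,a(P[4]-P[5])-90)
print(robot.get_state()["tcp_pos"])
E
```

```text
[[0.5619, -0.1379], [0.4913, -0.1782], [0.5669, -0.1485], [0.4977, -0.1886], [0.5786, -0.1675], [0.5109, -0.2077], [0.5839, -0.1779], [0.5143, -0.2181]]
[[0.6209, -0.1498], [0.6248, -0.1959], [0.5981, -0.1991], [0.5947, -0.1533], [0.455, -0.1589], [0.4556, -0.2056]]
head [ 0.53817203 -0.17805708] [np.float64(29.712858701134323), np.float64(30.05625279086585), np.float64(30.671702423075317), np.float64(29.994576145739167)]
stand [ 0.53907185 -0.17753415] 0.1678110950042766 3.2160617831855416 4.830602678359341 0.7580949278100491
[ 0.53900998 -0.16802284  0.30628426]
```

```bash
python3 -m inch '[[100,[-0.1,0.15,1.5],[0,0,0]],[100,[-0.18,0.28,3],[0,0,0]],[100,[-0.18,0.28,4.5],[0,0,0]],[100,[-0.18,0.28,6],[0,0,0]],[100,[-0.18,0.28,7],[0,0,0]],[100,[-0.18,0.28,8],[0,0,0]],[100,[-0.18,0.28,8.6],[0,0,0]],[100,[-0.18,0.28,8.6],[0,0,0]],[40,[-0.18,0.28,8.6],[0,0,0]],[40,[-0.18,0.28,8.6],[0,0,0]]]' 40 && python3 -m inch '[[30,[0,0,0],[0,0,0]],[30,[0,0,0],[0,0,0]],[30,[0,0,0],[0,0,0]],[30,[0,0,0],[0,0,0]],[30,[0,0,0],[0,0,0]],[30,[0,0,0],[0,0,0]],[30,[0,0,0],[0,0,0]],[30,[0,0,0],[0,0,0]],[30,[0,0,0],[0,0,0]],[30,[0,0,0],[0,0,0]]]' 40
```

```text
time: 4.15
tcp_pos: [0.5394, -0.1782, 0.0495]
orientation: [3.034, 0.813, 0.003]
ft_force: [1.1, 0.6, 4.8]
grip_width: 0.602
grasp_force: 4.0
time: 5.4
tcp_pos: [0.5378, -0.1757, 0.0496]
orientation: [-3.031, -0.813, 0.001]
ft_force: [-4.2, 4.6, 8.8]
grip_width: 0.534
grasp_force: 42.9
```

```bash
python3 -m inch '[[30,[0,-0.1,0],[0,0,0.5]],[30,[0,-0.1,0],[0,0,1]],[30,[0,-0.1,0],[0,0,1.5]],[30,[0,-0.1,0],[0,0,2]],[30,[0,-0.1,0],[0,0,2.5]],[30,[0,-0.1,0],[0,0,3]],[30,[0,-0.1,0],[0,0,3.5]],[30,[0,-0.1,0],[0,0,4]],[30,[0,-0.1,0],[0,0,4.5]],[30,[0,-0.1,0],[0,0,4.5]]]'; python3 -c "
from h import *
im=camera('wrist');save('w2.png',im);print(robot.get_state()['torque'])"
```

```text
time: 6.65
tcp_pos: [0.538, -0.176, 0.0495]
orientation: [3.14, 0.081, 0.004]
ft_force: [0.9, -3.1, 4.7]
grip_width: 0.534
grasp_force: 44.4
[ 0.77483922  0.11669171 -0.06264631]
```

View pics/w2.png

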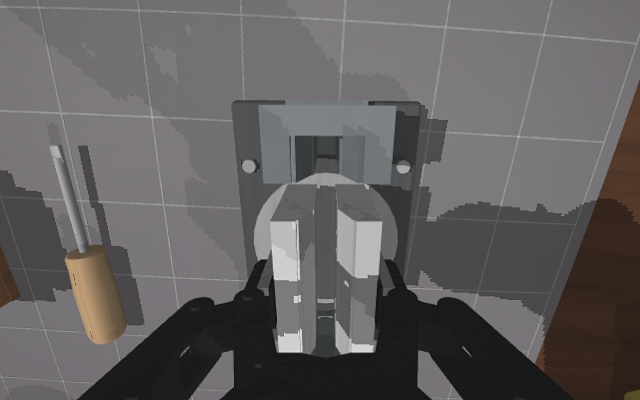

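The slot and the groove line up: cheeks centred at column 326, groove at 328, with parallel edges. I'll open, retract and check from above.

```bash
python3 -m inch '[[100,[0,0,0],[0,0,0]],[100,[0,0,0],[0,0,0]],[100,[0,0,0],[0,0,0]],[100,[0,0,-0.8],[0,0,0]],[100,[0,0,-2],[0,0,0]],[100,[0,0,-3.5],[0,0,0]],[100,[0,0,-5],[0,0,0]],[100,[0,0,-6.5],[0,0,0]],[100,[0,0,-8],[0,0,0]],[100,[0,0,-8],[0,0,0]]]'; python3 -c "
from h import *
ci=camera_info('wrist');im=camera('wrist');np.save('p3.npy',ci['pose']);save('w3.png',cv2.resize(im[60:260,200:440],None,fx=3,fy=3,interpolation=cv2.INTER_CUBIC))"
```

```text
time: 7.95
tcp_pos: [0.5388, -0.1761, 0.292]
orientation: [3.139, 0.083, 0.011]
ft_force: [-0.6, 0.3, -0.1]
grip_width: 1.002
grasp_force: 0.0
```

View pics/w3.png

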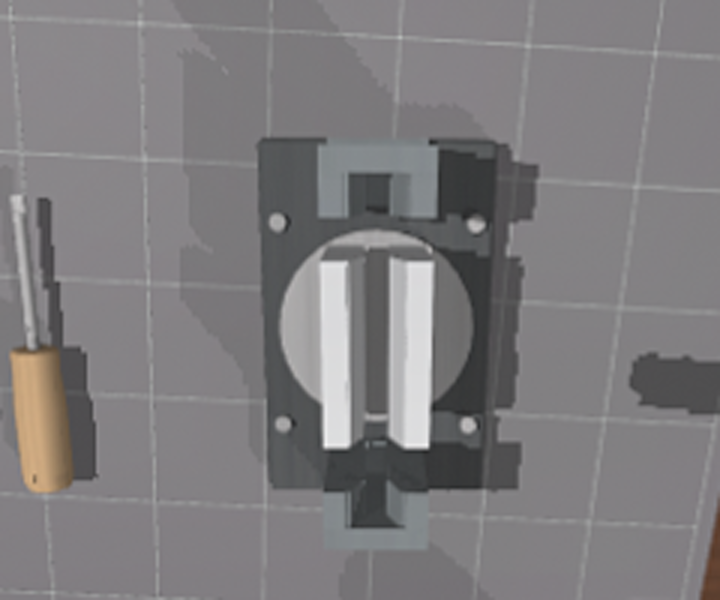

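```bash
python3 - <<'E'
from h import *
ci=camera_info("wrist")
f=lambda L,z: onz(ci,np.array(L)/3.+[200,60],z)[:,:2]
H=f([(321,261),(433,262),(323,447),(428,448)],.084)
P=f([(320,143),(437,147),(324,548),(427,548)],.092)
for Q in(H,P):
    u=(Q[0]+Q[1])/2;l=(Q[2]+Q[3])/2;v=u-l
    print((u+l)/2,np.linalg.norm(v),np.degrees(np.arctan2(v[1],v[0])),np.linalg.norm(Q[0]-Q[1]),np.linalg.norm(Q[2]-Q[3]))
E
python3 -m inch '[[100,[0,-1,0],[0,0,0]],[100,[-0.1,-2.5,0],[0,0,0]],[100,[-0.2,-4,0],[0,0,0]],[100,[-0.2,-5.5,0],[0,0,0]],[100,[-0.2,-7,0],[0,0,0]],[100,[-0.2,-8.5,0],[0,0,0]],[100,[-0.2,-10,0],[0,0,0]],[100,[-0.2,-11.2,0],[0,0,0]],[100,[-0.2,-11.7,0],[0,0,0]],[100,[-0.2,-11.7,0],[0,0,0]]]'
python3 -c "
from h import *
ci=camera_info('wrist');im=camera('wrist');save('w4.png',cv2.resize(im[40:290,180:460],None,fx=2.4,fy=2.4,interpolation=cv2.INTER_CUBIC))
for l in ('plate_mid','plate_b_mid'):
    for d in models.pinpoint('wrist',l)[:4]: print(l,round(d['p'],2),d['position'],onz(ci,d['position'],.071)[0].round(4))
"
```

```text
[ 0.53591763 -0.17648933] 0.07956591334036094 2.5838559188877825 0.04508895708890257 0.045360555020398645
[ 0.53622818 -0.17673976] 0.16835957866604484 2.627727744144707 0.0442075030553398 0.04530553287874045
time: 9.25
tcp_pos: [0.5122, 0.1748, 0.2872]
orientation: [3.139, 0.084, -0.003]
ft_force: [-0.2, -0.6, -0.2]
grip_width: 1.001
grasp_force: 0.0
plate_b_mid 0.66 [281.7, 171.9] [0.5136 0.2297 0.071 ]
```

View pics/w4.png

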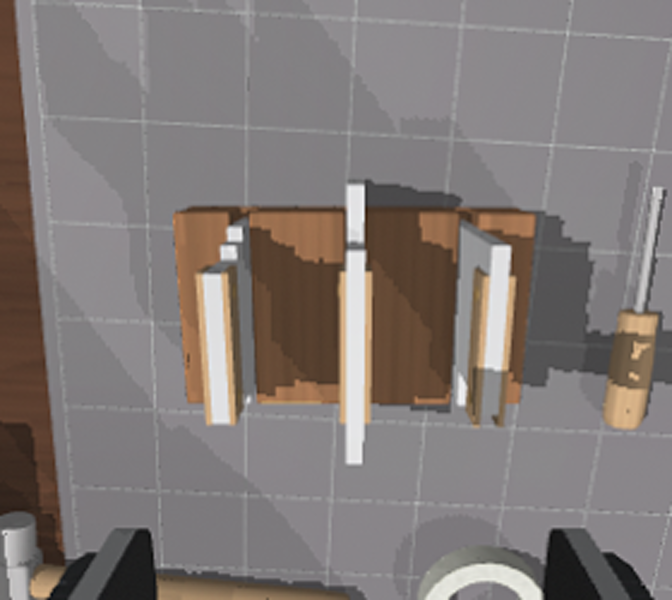

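```bash
python3 - <<'E'
from h import *
ci=camera_info("wrist")
f=lambda L,z: onz(ci,np.array(L)/2.4+[180,40],z)[:,:2]
for L in ([(356.5,248),(354.5,465)],[(356,271),(355,423)],[(484.5,247),(486,425)],[(217,270),(221,423)]):
    Q=f(L,.134);v=Q[0]-Q[1];print(Q.round(4).tolist(),Q.mean(0).round(4),np.linalg.norm(v),np.degrees(np.arctan2(v[1],v[0])))
s=robot.get_state();print(s['tcp_pos'],cv2.Rodrigues(s['orientation'])[0].round(4))
E
```

```text
[[0.5614, 0.171], [0.46, 0.1665]] [0.5107 0.1688] 0.1015058413244126 2.5231086152240607
[[0.5516, 0.1707], [0.4813, 0.1674]] [0.5164 0.1691] 0.07032705479511704 2.666580566962245
[[0.5645, 0.1164], [0.4833, 0.1065]] [0.5239 0.1115] 0.0818429810818106 6.973554398271519
[[0.5491, 0.2306], [0.4782, 0.2296]] [0.5137 0.2301] 0.07084425813389877 0.818145578464168
[0.51293421 0.17273848 0.28800245] [[ 9.988e-01  4.960e-02 -3.000e-04]
 [ 4.960e-02 -9.988e-01 -1.000e-03]
 [-4.000e-04  1.000e-03 -1.000e+00]]
```

```bash
python3 -m inch '[[45,[0.11,0.13,0],[0,0,0]],[45,[0.11,0.13,0.5],[0,0,0]],[45,[0.11,0.13,1.5],[0,0,0]],[45,[0.11,0.13,2.5],[0,0,0]],[45,[0.11,0.13,3.5],[0,0,0]],[45,[0.11,0.13,4.5],[0,0,0]],[45,[0.11,0.13,5.3],[0,0,0]],[45,[0.11,0.13,6.1],[0,0,0]],[45,[0.11,0.13,6.1],[0,0,0]],[45,[0.11,0.13,6.1],[0,0,0]]]' 80; python3 -c "
from h import *
im=camera('wrist');save('w5.png',im)"
```

```text
time: 10.65
tcp_pos: [0.5165, 0.1709, 0.1056]
orientation: [3.141, 0.082, 0.001]
ft_force: [0.3, 0.2, -0.0]
grip_width: 0.449
grasp_force: 0.0
```

View pics/w5.png

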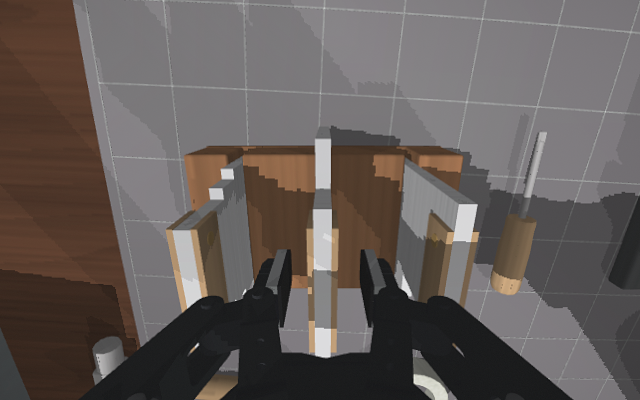

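The fingers straddle the long plate's grip: pads at columns 290 and 362, plate at 322, clear of the neighbours. Closing and lifting.

```bash
python3 -m inch '[[0,[0,0,0],[0,0,0]],[0,[0,0,0],[0,0,0]],[0,[0,0,0],[0,0,0]],[0,[0,0,0],[0,0,0]],[0,[0,0,0],[0,0,0]],[0,[0,0,0],[0,0,0]],[0,[0,0,0],[0,0,0]],[0,[0,0,0],[0,0,0]],[0,[0,0,0],[0,0,0]],[0,[0,0,0],[0,0,0]]]' 80
python3 -m inch '[[0,[0,0,-0.3],[0,0,0]],[0,[0,0,-0.8],[0,0,0]],[0,[0,0,-1.3],[0,0,0]],[0,[0,0,-1.8],[0,0,0]],[0,[0,0,-2.5],[0,0,0]],[0,[0,0,-3.2],[0,0,0]],[0,[0,0,-4],[0,0,0]],[0,[0,0,-5],[0,0,0]],[0,[0,0,-5.5],[0,0,0]],[0,[0,0,-5.5],[0,0,0]]]'
```

```text
time: 11.95
tcp_pos: [0.517, 0.1715, 0.1064]
orientation: [-3.14, -0.082, -0.003]
ft_force: [-0.3, 0.6, 6.1]
grip_width: 0.151
grasp_force: 78.9
time: 13.2
tcp_pos: [0.5167, 0.1711, 0.2714]
orientation: [-3.14, -0.082, -0.003]
ft_force: [0.2, 0.9, -3.6]
grip_width: 0.148
grasp_force: 78.5
```

```bash
python3 -m inch '[[0,[0.08,0.6,0],[0,0,0]],[0,[0.08,2,0],[0,0,0]],[0,[0.08,3.5,0],[0,0,0]],[0,[0.08,5,0],[0,0,0]],[0,[0.08,6.5,0],[0,0,0]],[0,[0.08,8,0],[0,0,0]],[0,[0.08,9.5,0],[0,0,0]],[0,[0.08,10.8,0],[0,0,0]],[0,[0.08,11.6,0],[0,0,0]],[0,[0.08,11.6,0],[0,0,0]]]'
python3 - <<'E'
from h import *
for c in ("side","wrist"):
    im=camera(c);save("m%s.png"%c,im)
a=cv2.imread("pics/mside.png")[110:270,280:450];b=cv2.imread("pics/mwrist.png")
s=robot.get_state();print(s['tcp_pos'],s['orientation'])
o=np.hstack([cv2.resize(a,(425,400),interpolation=2),b[:, 135:510]]);cv2.imwrite("pics/m.png",o)
E
```

```text
time: 14.45
tcp_pos: [0.535, -0.1803, 0.269]
orientation: [3.139, 0.073, -0.004]
ft_force: [0.2, 0.7, -3.8]
grip_width: 0.15
grasp_force: 78.4
[ 0.53576722 -0.17671984  0.26911128] [-3.14001397 -0.08033689  0.00374943]
```

View pics/m.png

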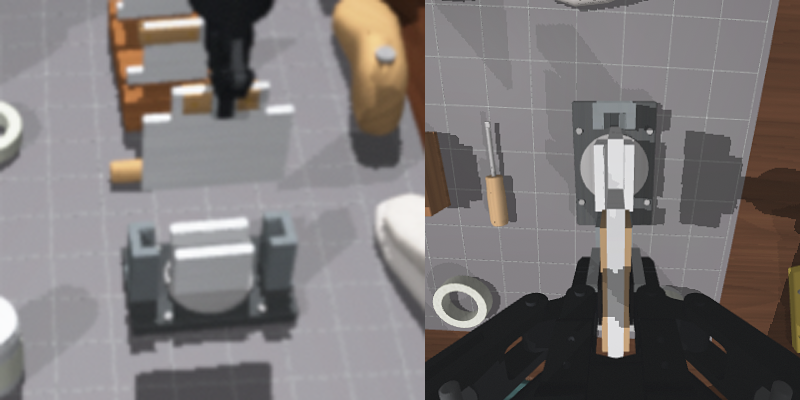

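```bash
python3 - <<'E'
from h import *
ci=camera_info("wrist");s=robot.get_state()
R=cv2.Rodrigues(s['orientation'])[0]
im=cv2.imread("pics/mwrist.png")
print(im[110:225:1,326].mean(1).astype(int).tolist())
for px,z in (((326,139),.270),((326,209),.302)):
    print(R.T@(onz(ci,px,z)[0]-s['tcp_pos']))
# expected pixels for plate centred at tcp
for X in ([.07,0,-.001],[.044,0,-.001],[.044,0,-.033],[.035,0,-.033],[-.044,0,-.033]):
    print(X,proj(ci,s['tcp_pos']+R@np.array(X)).round(1))
print(s['tcp_pos'])
E
```

```text
[142, 145, 127, 81, 73, 74, 73, 74, 74, 74, 73, 74, 72, 73, 70, 58, 75, 101, 107, 106, 105, 105, 101, 102, 106, 106, 106, 102, 118, 198, 226, 222, 222, 222, 222, 222, 222, 222, 222, 222, 222, 222, 222, 222, 222, 222, 222, 222, 222, 222, 222, 222, 222, 222, 222, 222, 222, 222, 222, 222, 222, 223, 222, 222, 223, 222, 222, 222, 222, 223, 223, 216, 207, 206, 206, 206, 211, 212, 178, 125, 104, 105, 105, 106, 106, 107, 107, 107, 107, 107, 107, 107, 106, 104, 106, 107, 106, 102, 118, 186, 208, 205, 204, 205, 205, 205, 205, 206, 206, 206, 206, 206, 206, 206, 205]
[ 0.06932007  0.00098593 -0.00105379]
[ 0.04465653  0.00093035 -0.03299534]
[0.07, 0, -0.001] [[324.  137.6]]
[0.044, 0, -0.001] [[324. 189.]]
[0.044, 0, -0.033] [[323.7 210.5]]
[0.035, 0, -0.033] [[323.8 230.6]]
[-0.044, 0, -0.033] [[324.  371.3]]
[ 0.53576722 -0.17671984  0.26911128]
```

```bash
python3 -m inch '[[0,[0.04,0,0.5],[0,0,0]],[0,[0.04,0,1.2],[0,0,0]],[0,[0.04,0,1.9],[0,0,0]],[0,[0.04,0,2.4],[0,0,0]],[0,[0.04,0,2.6],[0,0,0]],[0,[0.04,0,2.8],[0,0,0]],[0,[0.04,0,3.0],[0,0,0]],[0,[0.04,0,3.2],[0,0,0]],[0,[0.04,0,3.4],[0,0,0]],[0,[0.04,0,3.4],[0,0,0]]]'
```

```text
time: 15.8
tcp_pos: [0.5376, -0.1762, 0.1678]
orientation: [-3.14, -0.082, 0.001]
ft_force: [-0.7, -0.0, -4.1]
grip_width: 0.147
grasp_force: 78.4
```

No contact force, and the lower edge is about 0.070, inside the grooves. Continuing slowly.

```bash
python3 -m inch '[[0,[0,0,0.2],[0,0,0]],[0,[0,0,0.4],[0,0,0]],[0,[0,0,0.6],[0,0,0]],[0,[0,0,0.8],[0,0,0]],[0,[0,0,1.0],[0,0,0]],[0,[0,0,1.15],[0,0,0]],[0,[0,0,1.25],[0,0,0]],[0,[0,0,1.35],[0,0,0]],[0,[0,0,1.4],[0,0,0]],[0,[0,0,1.4],[0,0,0]]]'
```

```text
time: 17.05
tcp_pos: [0.538, -0.1762, 0.1263]
orientation: [3.141, 0.082, -0.0]
ft_force: [-0.7, 1.1, -2.5]
grip_width: 0.15
grasp_force: 78.4
```

```bash
python3 -m inch '[[0,[0,0,0.04],[0,0,0]],[0,[0,0,0.08],[0,0,0]],[0,[0,0,0.11],[0,0,0]],[0,[0,0,0.14],[0,0,0]],[0,[0,0,0.16],[0,0,0]],[0,[0,0,0.18],[0,0,0]],[0,[0,0,0.2],[0,0,0]],[0,[0,0,0.2],[0,0,0]],[0,[0,0,0.2],[0,0,0]],[0,[0,0,0.2],[0,0,0]]]'
```

```text
time: 18.3
tcp_pos: [0.5379, -0.1766, 0.1224]
orientation: [-3.14, -0.081, -0.001]
ft_force: [-6.8, 1.3, 14.2]
grip_width: 0.153
grasp_force: 81.1
```

```bash
python3 - <<'E'
from h import *
for c in ("side","wrist"):
    im=camera(c);save("n%s.png"%c,im)
a=cv2.imread("pics/nside.png")[110:270,280:450];b=cv2.imread("pics/nwrist.png")
cv2.imwrite("pics/n.png",np.hstack([cv2.resize(a,(425,400),interpolation=2),b[:,135:510]]))
s=robot.get_state();print(s['tcp_pos'],s['ft_force'])
E
```

```text
[ 0.53795149 -0.17657353  0.1223483 ] [-7.08845698  1.31616152 14.44950017]
```

View pics/n.png

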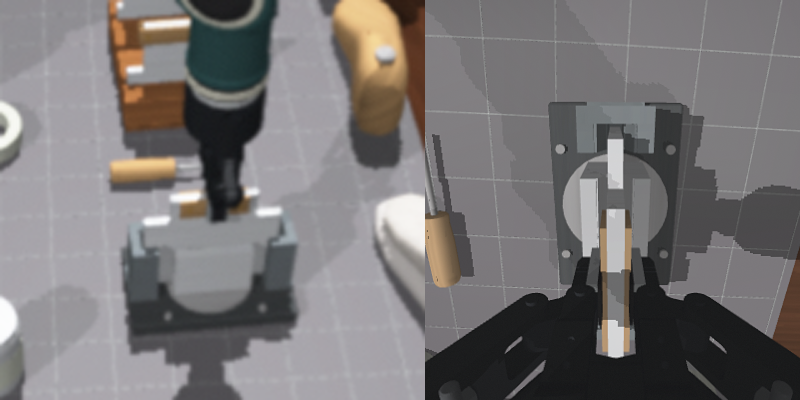

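The plate sits in both grooves and the head, and the height and force agree with it being on the floor. I'll ease off, open, retract and hand in.

```bash
python3 -m inch '[[0,[0,0,-0.05],[0,0,0]],[0,[0,0,-0.1],[0,0,0]],[0,[0,0,-0.1],[0,0,0]],[60,[0,0,-0.1],[0,0,0]],[60,[0,0,-0.1],[0,0,0]],[60,[0,0,-0.1],[0,0,0]],[60,[0,0,-0.1],[0,0,0]],[60,[0,0,-0.1],[0,0,0]],[60,[0,0,-0.5],[0,0,0]],[60,[0,0,-1],[0,0,0]]]'
python3 -m inch '[[60,[0,0,-0.7],[0,0,0]],[60,[0,0,-1.4],[0,0,0]],[60,[0,0,-2.1],[0,0,0]],[60,[0,0,-3],[0,0,0]],[60,[0,0,-4],[0,0,0]],[60,[0,0,-5],[0,0,0]],[60,[0,0,-5],[0,0,0]],[60,[0,0,-5],[0,0,0]],[60,[0,0,-5],[0,0,0]],[60,[0,0,-5],[0,0,0]]]'
python3 - <<'E'
from h import *
ci=camera_info("wrist");im=camera("wrist");save("z.png",im)
for d in models.pinpoint("wrist","plate_mid")[:3]: print(d["p"],onz(ci,d["position"],.087)[0])
# shoulder/edge check: white rows along the plate's centreline
p=proj(ci,[[.5379+.07*.9987,-.1766+.07*.05,.118],[.5379+.044,-.1766+.0022,.15]]);print(p)
g=im[:,int(round(p[0,0]))].mean(1).astype(int);r=int(p[0,1]);print(r-10,g[r-10:r+90].tolist())
E
```

```text
time: 19.65
tcp_pos: [0.538, -0.1763, 0.1512]
orientation: [3.14, 0.082, -0.0]
ft_force: [0.2, -0.0, 0.1]
grip_width: 0.602
grasp_force: 0.0
time: 20.9
tcp_pos: [0.5376, -0.1762, 0.2995]
orientation: [-3.14, -0.082, 0.002]
ft_force: [0.2, 0.1, -0.2]
grip_width: 0.598
grasp_force: 0.0
[[325.28828715 119.61390657]
 [325.22675403 147.65028324]]
109 [142, 142, 142, 143, 144, 122, 71, 72, 83, 95, 101, 114, 189, 227, 224, 223, 222, 223, 223, 224, 224, 223, 224, 223, 223, 224, 224, 224, 224, 225, 225, 219, 211, 208, 211, 197, 145, 104, 106, 92, 197, 228, 225, 223, 223, 224, 224, 224, 224, 224, 224, 224, 224, 224, 224, 224, 224, 225, 224, 224, 224, 224, 225, 225, 225, 225, 225, 225, 225, 225, 225, 225, 225, 225, 225, 226, 225, 225, 225, 225, 226, 226, 225, 225, 225, 226, 226, 226, 226, 226, 226, 226, 226, 226, 226, 226, 226, 226, 226, 226]
```

```bash
python3 -c "
from h import *
print(robot.job_done())"
```

```text
the job is handed in; nothing more can be done
None
```

I turned the head into line, seated the longest plate fully home in the stand, released it only then and left the two shorter plates in the block; the job is handed in, at about 21 s of the 64 s limit, and no verdict was returned.

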